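Open the griddle's rain hood and start it on its keys

ROBOT

A 6-joint arm with a two-finger parallel gripper is mounted at the origin on the work surface. World frame = base frame: x ahead of the robot, y to its left, z up, the work surface at z = 0. Lengths are in m, angles in rad, forces in N, time in s.
With the tool pointing down it reaches from about 0.35 to 0.975 m from the base axis. Payload 4.9 kg.
Tool frame: the origin (TCP) lies on the centre line of the jaws, within the pads' length; the fingertips stand 19 mm ahead of it and the grasp point (between the pads) is the TCP; z points along the fingers, y is the line along which they close (so a half turn about z gives the same grasp; the last joint's range is limited). The gripper opens to 85 mm and grips with 20 to 120 N. Pads are 22 mm wide; open, the fingers measure 114 mm over their backs; the gripper's body (76 mm by 85 mm) begins 54 mm behind the grasp point. The pads swing forward as they close: fully open they stand 13 mm farther back than shut.
Start: joints at [1.122, 0.053, 1.613, -0, 1.476, -0.119], TCP at [0.202, 0.591, 0.25] pointing down, gripper open.
Joint ranges: [-3.01, 3.01], [-1.01, 2.22], [0.06, 2.58], [-1.02, 4.17], [0.09, 2.62], [-3.14, 3.14]. Speed limits (rad/s): [2.57, 2.57, 3.14, 3.14, 3.14, 3.14].

INTERFACE

Orientations are given as a unit quaternion [w, x, y, z].
In Python, from plant import state, grab_frame, ticket, spotter gives the robot as it stands.
- The arm moves only by the tool apply_moves, never from a script. Its argument "series" is a list of rows, each an object of numbers: "jaw": the closure, from 0 (fully open) to 1 (shut); "dx", "dy", "dz": the shift along the tool's x, y, z in mm; "turn": the turn about the tool's z in rad. A call has 1 to 5 rows; each row is the pose to reach, as a shift and turn from the pose commanded when the call began, along the tool's axes at that moment; what a row does not reach only later rows make up. A row lasts 1/12 s, in which the tool goes at most 41.7 mm and 7.16 degrees, less where a joint would pass 70% of its speed; a pose out of reach is approached as far as the arm can. A call with a gripper value outside its range is refused whole. The fingers move at their own pace and stop on an object; the grip force is fixed at half the most. Time passes only in rows, so rows that repeat a pose let the fingers close. It gives the time, the measured TCP pose, the force, the opening and the grip force at its end, in the units of the state.
- state(): the state, without advancing time (a new reading comes with each control period).
- grab_frame(name): name is "scene" or "top" or "wrist"; returns a dict with "pixels" (480x640x3 uint8, red, green, blue), "mtx" (3x3 intrinsics, pixels), "camera_from_world" (4x4, takes a point from world to camera coordinates). Camera axes: x right, y down, z forward; pixel columns grow to the right and rows downward; lengths in m; the calibration is good to about 2 mm. A picture is of the moment at which its call begins. There is no depth.
- ticket.job_done(): hands the job in; it is judged then, once.
Trained networks look in a picture, given as the dict that the camera call returned (one of the last four; its "shot" number tells which), for a name from the list of things; names that differ only in an ending like _2 or _b are one class to them, and where a whole thing is asked for, a point or a joint stands for the part that bears it (a point fixed in the world has none). Each returns a list of dicts, best first, with "conf" (0 to 1); they miss things now and then, are a little off and sometimes report something else, mostly with a low value. They report only what shows in the picture. A call takes as long as a camera call.
- spotter.outline_of(picture, target): "region" (480x640 bool, what is visible of it) and "extent" ([left, top, right, bottom] in pixels, round what is visible of it).
The state is a dict: "time": time; "joint_pos": joint angles; "joint_vel": joint speeds; "joint_efforts": joint torques, N m; "tool_pos": TCP position; "tool_rot": TCP orientation; "contact_force": force on the tool from outside, world axes, zero at the start; "ft_torque": the same for the moment, N m; "gripper_width": opening from 0.0 (shut) to 1.0 (fully open); "grasp_force": force on a finger pad.
Only numpy, scipy, OpenCV 4.12 (cv2) and the standard library are available. Lean on these libraries where they do the work, as an engineer would, in place of code of your own. Each camera call takes 0.05 s, during which the arm holds its last target. There are 200 camera calls.

TASK

Lift the orange lip of the clear rain hood on the griddle's control console and swing the hood up and back until it rests open on its stop. Then, with the hood open, start the griddle: press the yellow key, then the blue key, then the green key, each by itself, gently but fully down until you feel it stop, hold it there for about half a second and let it spring up before the next. Never press the red key or hit any key hard, leave the squeeze bottle, brush and bench scraper where they are, and finish with the hood open, all keys up and the robot clear of everything.

Things in the scene. Friction and masses are not known exactly. Their poses are not given: they have to be found in the camera images.
- griddle: Electric griddle, fixed. Origin on the table under the middle of its key panel; x points away from the robot at yaw 0, y along the console, z up. Control console: x -70 to 70, y -172 to 172 mm, open in front above a low wall (x -70 to -48, top z 65), side cheeks 10 thick up to z 142, rear wall (x 48 to 70) up to z 144. The cold plate, 500 wide, lies behind it (x 70 to 368, up to z 115).
- panel (a point): Middle of the black key panel between the cheeks, 85 mm above the table, axes parallel to the griddle's. The panel slopes 20 degrees, facing the robot and up: from 67 mm high at griddle x -50 to 103 mm at x 50. With the hood shut there is open room under it, from the front, for fingers.
- hood (a joint): Angle (rad) of the rain hood: 0 = shut, level over the keys; 1.92 = open on its stop, 20 degrees past upright. It turns up and back about the griddle's y axis at hood_hinge. Little friction, 0.26 to 0.46 kg; falls shut if let go before upright, falls on to its stop when past it. It can be lifted by hooking closed, tilted fingers under the lip.
- hood_hinge (a point): Middle of the hood's hinge line, at (60, 0, 150) mm in the griddle's frame (axes parallel to the griddle's).
- hood_lip (a point): Middle of the hood's free front edge (turns with the hood), at mid-thickness, 160 mm from the hinge line and 150 mm above the table when shut. The hood is 340 wide: a clear pane in a black frame 10 thick, ending in an orange lip 8 thick and 26 deep that juts 30 mm out in front of the console.
- key_yellow_face (a point): Middle of the yellow key's bezel (44 mm across, 2 high) on the panel; z is the key's axis, square to the panel, pointing out; y runs along the row. Four keys in a row, 62 mm apart, order varies. Caps are cylinders 32 mm across. They have settled unevenly: each unpressed cap's flat top stands 14 to 28 mm out from this point along z, different for each key and not measured: feel for it.
- key_blue_face (a point): The same for the blue key.
- key_green_face (a point): The same for the green key.
- key_red_face (a point): The same for the red (stop) key, which must not be pressed.
- key_yellow (a joint): How far the yellow cap is pressed from its own rest height (m): 0 = up, 0.007 = fully down. The spring takes 1.2 N to start and 5 N at the bottom; there a rubber cushion is felt, which gives only from 6 N, at 5 N per mm, for 2 mm (not counted in this value); beyond that it is rigid. A force stop of 6 to 7 N along its axis at 12 mm/s presses it fully and gently; 25 N is hard.
- key_blue (a joint): The same for the blue key.
- key_green (a joint): The same for the green key.
- key_red (a joint): The same for the red key.
- squeeze_bottle: Empty clear squeeze bottle, 60 mm across and 190 high with a red cap, standing to the left of the console; origin under its middle. Bystander.
- brush: Black silicone brush lying on the table to the right of the console; origin underneath it, x along its length, handle to -x. Bystander.
- bench_scraper: Steel bench scraper with a black grip, 118 by 150 mm, 22 high, lying flat in front of the console; origin underneath. Bystander.

How it is judged:
By the outcome, as a careful person would: the job done as asked, in the order asked, and still so for the second after the job is handed in, with the robot touching nothing.
It also fails if it takes over 64 s, if anything falls off the work surface, if the arm or the gripper's body presses on something with over 40 N, if the wrist force passes 120 N, or if a joint passes its speed limit or range.

## Working session

There is one attempt and no reset: what is moved stays moved. The work goes in short steps, Python scripts to look and compute and a tool call to move; the robot and the scene stay as the last step left them, time stands still between calls to the robot, and variables do not carry over. Pictures are saved under pics/ and viewed, at most 10 in all, crops included, and the job is handed in when it is done.

Besides the shell and the picture viewer there is one more tool, called after ">>>" as name(argument=value, ...), one argument or row to a line, values as JSON. apply_moves: Moves the arm, as the interface text tells. Its arguments: {"type":"object","properties":{"series":{"type":"array","items":{"type":"object","properties":{"jaw":{"type":"number"},"dx":{"type":"number"},"dy":{"type":"number"},"dz":{"type":"number"},"turn":{"type":"number"}}}}},"required":["series"]}

```bash
mkdir -p pics; ls; cat > h.py <<'E'
import numpy as np, cv2
from plant import state, grab_frame, ticket, spotter
from scipy.spatial.transform import Rotation as R
def ray(p,uv):
    T=p["camera_from_world"];K=p["mtx"]
    d=T[:3,:3].T@(np.linalg.inv(K)@[uv[0],uv[1],1]); c=-T[:3,:3].T@T[:3,3]
    return c,d/np.linalg.norm(d)
def onz(p,uv,z):
    c,d=ray(p,uv); return c+d*(z-c[2])/d[2]
def proj(p,X):
    q=p["camera_from_world"]@np.append(X,1); q=p["mtx"]@q[:3]; return q[:2]/q[2]
def save(p,n): cv2.imwrite("pics/"+n,p["pixels"][:,:,::-1])
E
python3 - <<'E'
from h import *
print(state())
for n in ["scene","top"]:
    p=grab_frame(n); save(p,n+"0.png")
    print(n,p["camera_from_world"].round(3).tolist(),p["mtx"].tolist())
    for t in ["hood_lip","key_yellow_face","key_blue_face","key_green_face","key_red_face","squeeze_bottle","brush","bench_scraper","griddle"]:
        for o in spotter.outline_of(p,t)[:2]:
            m=o["region"]; ys,xs=np.nonzero(m)
            z=0.087 if "key" in t else 0.15
            print(t,round(o["conf"],2),np.round(o["extent"]),(xs.mean().round(1),ys.mean().round(1)),onz(p,(xs.mean(),ys.mean()),z).round(3))
E
```

```text
pics
{'time': 0.0, 'joint_pos': array([ 1.12200096e+00,  5.33514318e-02,  1.61424760e+00, -9.31955190e-06,
        1.47598714e+00, -1.18972930e-01]), 'joint_vel': array([-0.00017885, -0.00084541,  0.00015191,  0.00135498, -0.00043734,
       -0.00082594]), 'joint_efforts': array([-1.66911414e-03, -3.93698430e+01, -3.70160973e+01, -3.61849980e-04,
        7.31302847e-03,  1.29316536e-06]), 'tool_pos': array([0.20216217, 0.59080717, 0.24909405]), 'tool_rot': array([-2.74726004e-04,  1.64164233e-01,  9.86432517e-01, -9.58162940e-04]), 'contact_force': array([ 0.98868234, -1.17062111, -0.22870148]), 'ft_torque': array([-0.03772767, -0.02269418,  0.03497675]), 'grasp_force': 0.0, 'gripper_width': 1.000279270523779}
scene [[0.765, 0.644, -0.015, -0.433], [0.42, -0.515, -0.747, -0.136], [-0.489, 0.565, -0.665, 1.263], [0.0, 0.0, 0.0, 1.0]] [[607.687316873104, 0.0, 319.5744535935901], [0.0, 607.687316873104, 242.1750506538288], [0.0, 0.0, 1.0]]
hood_lip 0.64 [211. 172. 441. 352.] (np.float64(326.4), np.float64(259.0)) [ 0.607 -0.031  0.15 ]
squeeze_bottle 0.84 [388. 139. 427. 200.] (np.float
[... 463 characters left out ...]
[509.61838312259437, 0.0, 323.8795358731628], [0.0, 509.61838312259437, 239.71445637881527], [0.0, 0.0, 1.0]]
hood_lip 0.89 [231. 159. 430. 258.] (np.float64(330.0), np.float64(208.6)) [ 0.6   -0.004  0.15 ]
squeeze_bottle 0.68 [176. 214. 223. 250.] (np.float64(199.2), np.float64(232.9)) [0.557 0.221 0.15 ]
brush 0.68 [454. 206. 481. 306.] (np.float64(466.2), np.float64(245.7)) [ 0.537 -0.24   0.15 ]
bench_scraper 0.92 [220. 288. 300. 353.] (np.float64(259.4), np.float64(321.1)) [0.407 0.116 0.15 ]
bench_scraper 0.52 [232. 160. 435. 256.] (np.float64(329.7), np.float64(208.9)) [ 0.6   -0.004  0.15 ]
griddle 0.81 [178.   0. 472. 258.] (np.float64(324.9), np.float64(120.2)) [0.756 0.005 0.15 ]
```

View pics/scene0.png

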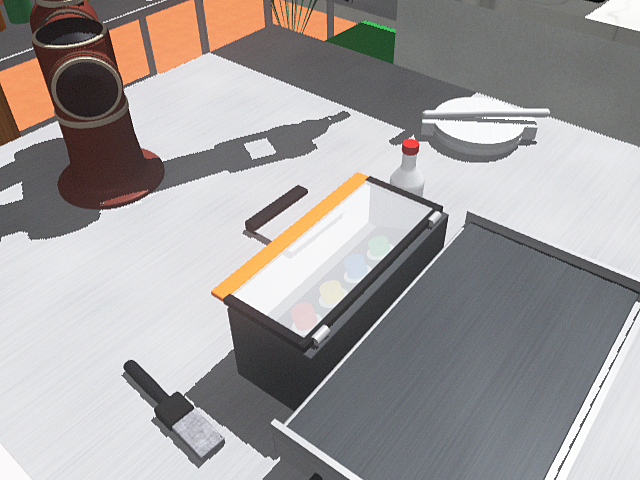

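View pics/top0.png

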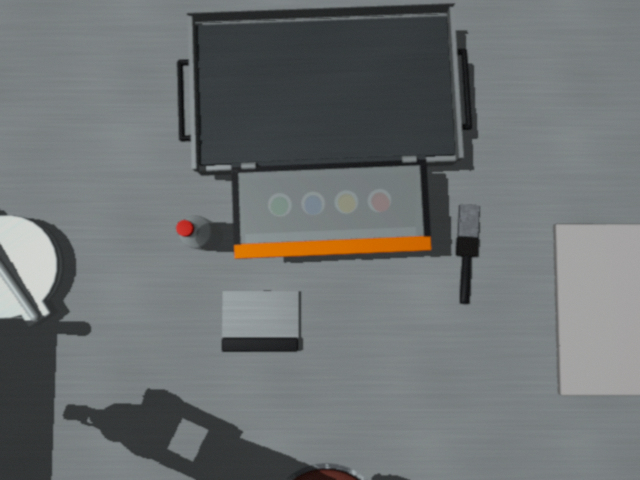

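Scene: the orange lip runs from (213,295) to (365,175), with keys red (303,316), yellow (330,292), blue (355,266) and green (378,247). Top: the lip runs from (235,252) to (431,243), and the keys sit at rows of about 201–205. Next I'll fit the griddle pose from both views.

```bash
python3 - <<'E'
from h import *
from scipy.optimize import least_squares
obs=[];P={}
for n in ["scene","top"]:
    p=P[n]=grab_frame(n); hsv=cv2.cvtColor(p["pixels"],cv2.COLOR_RGB2HSV)
    m=cv2.inRange(hsv,(8,180,120),(24,255,255))
    if n=="scene": m[:,:200]=0; m[:165]=0
    k,l,st,_=cv2.connectedComponentsWithStats(m); i=1+np.argmax(st[1:,4])
    c=cv2.boxPoints(cv2.minAreaRect(np.argwhere(l==i)[:,::-1].astype(np.float32)))
    ys,xs=np.nonzero(l==i); print(n,st[i],c.round(1).tolist())
    obs.append((p,np.array([xs.mean(),ys.mean()]),np.polyfit(*( (ys,xs,1)),) if 0 else None,c))
def g(v,X):
    c,s=np.cos(v[2]),np.sin(v[2]); return np.array([v[0]+c*X[0]-s*X[1],v[1]+s*X[0]+c*X[1],X[2]])
L=[(-.1,.17,.154),(-.1,-.17,.154),(-.074,.17,.154),(-.074,-.17,.154)]
def res(v):
    r=[]
    for p,ce,_,c in obs:
        q=np.array([proj(p,g(v,X)) for X in L]); 
        # end midpoints
        d=np.linalg.norm(c[:,None]-q[None],axis=2); 
        for j in range(4): r+=list(q[j]-c[np.argmin(d[:,j])])
    return np.array(r)
s=least_squares(res,[.63,0,.04],loss="soft_l1"); v=s.x; print(v, res(v).round(1))
np.save("g.npy",v)
keys={"scene":dict(r=(303,316),y=(330,292),b=(355,266),g=(378,247)),"top":dict(r=(380,201),y=(346,202),b=(313,203),g=(280,205))}
for n in keys:
  for k,uv in keys[n].items():
    w=onz(P[n],uv,.105); d=w[:2]-v[:2]; c,sn=np.cos(v[2]),np.sin(v[2]); print(n,k,w.round(3),(c*d[0]+sn*d[1]).round(4),(-sn*d[0]+c*d[1]).round(4))
E
```

```text
scene [356 173   5   2   5] [[356.0, 173.0], [356.20001220703125, 172.3000030517578], [360.20001220703125, 173.3000030517578], [360.0, 174.0]]
top [ 234  236  197   22 2780] [[233.6999969482422, 244.10000610351562], [429.8999938964844, 235.6999969482422], [430.6000061035156, 250.10000610351562], [234.3000030517578, 258.6000061035156]]
[ 0.61980269 -0.00204206  0.05162187] [ 1.000e-01 -2.700e+00 -1.462e+02  1.166e+02  9.200e+00  1.700e+00
 -1.319e+02  1.252e+02 -2.000e+00  1.000e+00 -4.000e-01 -1.000e-01
 -1.900e+00  3.000e-01 -7.000e-01 -7.000e-01]
scene r [ 0.624 -0.102  0.105] -0.0005 -0.1001
scene y [ 0.624 -0.044  0.105] 0.0024 -0.0419
scene b [0.619 0.021 0.105] 0.0007 0.0228
scene g [0.621 0.076 0.105] 0.0052 0.0783
top r [ 0.62  -0.097  0.105] -0.0042 -0.0947
top y [ 0.618 -0.035  0.105] -0.0031 -0.0325
top b [0.616 0.026 0.105] -0.0021 0.0277
top g [0.612 0.086 0.105] -0.0029 0.088
```

```bash
python3 - <<'E'
from h import *
from scipy.optimize import least_squares
obs=[]
for n in ["scene","top"]:
    p=grab_frame(n); hsv=cv2.cvtColor(p["pixels"],cv2.COLOR_RGB2HSV)
    if n=="scene": print(hsv[236,289],hsv[200,332])
    m=cv2.inRange(hsv,(5,120,120),(30,255,255))
    if n=="scene": m[:,:200]=0; m[:168]=0
    k,l,st,_=cv2.connectedComponentsWithStats(m); i=1+np.argmax(st[1:,4])
    c=cv2.boxPoints(cv2.minAreaRect(np.argwhere(l==i)[:,::-1].astype(np.float32)))
    if n=="scene":
        h=cv2.convexHull(np.argwhere(l==i)[:,::-1].astype(np.int32)); c=cv2.approxPolyDP(h,4,True)[:,0].astype(float)
    print(n,st[i],c.round(1).tolist()); obs.append((p,c))
def g(v,X):
    c,s=np.cos(v[2]),np.sin(v[2]); return np.array([v[0]+c*X[0]-s*X[1],v[1]+s*X[0]+c*X[1],X[2]])
L=[(-.1,.17,.154),(-.1,-.17,.154),(-.074,.17,.154),(-.074,-.17,.154)]
def res(v):
    r=[]
    for p,c in obs:
        q=np.array([proj(p,g(v,X)) for X in L]); d=np.linalg.norm(c[:,None]-q[None],axis=2)
        for j in range(4): r+=list(q[j]-c[np.argmin(d[:,j])])
    return np.array(r)
s=least_squares(res,[.62,0,.05],loss="soft_l1"); v=s.x; print(v, res(v).round(1)); np.save("g.npy",v)
for y in(-.17,0,.17): print(g(v,(-.1,y,.15)).round(4))
t=state()
r=R.from_quat(t["tool_rot"],scalar_first=True).as_matrix(); print(r.round(3))
ang=np.arctan2(r[1,1],r[0,1]); print("turn",ang-(np.pi/2+v[2]))
tgt=g(v,(-.13,0,.16+.019)); print(tgt, "tool mm",r.T@(tgt-t["tool_pos"])*1000)
E
```

```text
[ 18 158 254] [ 18 162 254]
scene [ 211  172  157  129 2540] [[367.0, 176.0], [222.0, 300.0], [212.0, 294.0], [354.0, 174.0]]
top [ 234  236  198   23 2941] [[233.39999389648438, 243.60000610351562], [430.5, 235.10000610351562], [431.1000061035156, 250.10000610351562], [234.10000610351562, 258.6000061035156]]
[ 0.62045989 -0.00525975  0.05259771] [ 1.3 -3.4 -3.6 -2.7  1.5  0.   0.7 -0.   0.2  0.7  1.  -0.6  0.3  0.5
  0.6 -0.6]
[ 0.5295 -0.1803  0.15  ]
[ 0.5206 -0.0105  0.15  ]
[0.5117 0.1592 0.15  ]
[[-0.946  0.324 -0.   ]
 [ 0.324  0.946  0.   ]
 [ 0.     0.    -1.   ]]
turn -0.3823375501540447
[ 0.49063967 -0.0120943   0.179     ] tool mm [-468.12184755 -477.56619628   71.29334349]
```

>>> apply_moves(
  series=[
    {"dx": -28, "dy": -28.6, "dz": 4, "turn": -0.1, "jaw": 1},
    {"dx": -56, "dy": -57, "dz": 8, "turn": -0.2, "jaw": 1},
    {"dx": -84, "dy": -86, "dz": 12, "turn": -0.3, "jaw": 1},
    {"dx": -112, "dy": -114, "dz": 16, "turn": -0.382, "jaw": 1},
    {"dx": -140, "dy": -143, "dz": 20, "turn": -0.382, "jaw": 1},
  ],
)

```text
time: 1.62
tool_pos: [0.2889, 0.4091, 0.2301]
tool_rot: [0.0, -0.028, 1.0, 0.0]
contact_force: [0.9, -0.3, 0.1]
gripper_width: 0.295
grasp_force: 0.0
```

```bash
cat >> h.py <<'E'
v=np.load("g.npy")
def G(X):
    c,s=np.cos(v[2]),np.sin(v[2]); return np.array([v[0]+c*X[0]-s*X[1],v[1]+s*X[0]+c*X[1],X[2]])
def to(X,tip=0):
    "tool mm to put TCP so that fingertip is at griddle point X"
    t=state(); r=R.from_quat(t["tool_rot"],scalar_first=True).as_matrix()
    print(t["time"],"TCP",t["tool_pos"].round(4),"yaw err",round(np.arctan2(r[1,1],r[0,1])-np.pi/2-v[2],4),"zaxis",r[:,2].round(3),"F",t["contact_force"].round(2))
    print("tool mm",(r.T@(G(X)+[0,0,.019]-t["tool_pos"])*1000).round(1))
E
python3 -c "
from h import *
to((-.13,0,.16))"
```

```text
1.6167 TCP [0.2889 0.4091 0.2301] yaw err 0.0032 zaxis [ 0.  0. -1.] F [ 0.86 -0.32  0.07]
tool mm [-177.9 -431.8   51.1]
```

>>> apply_moves(
  series=[
    {"dx": -14, "dy": -35, "dz": 4, "jaw": 1},
    {"dx": -28, "dy": -70, "dz": 8, "jaw": 1},
    {"dx": -43, "dy": -105, "dz": 12, "jaw": 1},
    {"dx": -57, "dy": -139, "dz": 16, "jaw": 1},
    {"dx": -71, "dy": -173, "dz": 20, "jaw": 1},
  ],
)

```text
invalid input at $.series[0]: expected keys jaw, dx, dy, dz, turn
```

>>> apply_moves(
  series=[
    {"dx": -14, "dy": -35, "dz": 4, "jaw": 1},
    {"dx": -28, "dy": -70, "dz": 8, "jaw": 1},
    {"dx": -43, "dy": -105, "dz": 12, "jaw": 1},
    {"dx": -57, "dy": -139, "dz": 16, "jaw": 1},
    {"dx": -71, "dy": -173, "dz": 20, "jaw": 1},
  ],
)

```text
invalid input at $.series[0]: expected keys jaw, dx, dy, dz, turn
```

>>> apply_moves(
  series=[
    {"dx": -14, "dy": -35, "dz": 4, "jaw": 1},
    {"dx": -25, "dy": -70, "dz": 8, "jaw": 1},
    {"dx": -35, "dy": -86, "dz": 11, "jaw": 1},
    {"dx": -35, "dy": -86, "dz": 11, "jaw": 1},
  ],
)

```text
invalid input at $.series[0]: expected keys jaw, dx, dy, dz, turn
```

```bash
python3 -c "
from h import *
to((-.112,0,.13))
p=grab_frame('scene'); save(p,'s1.png')
print(proj(p,G((-.13,0,.15))),proj(p,G((-.1,0,.15))))
"
```

```text
1.6167 TCP [0.2889 0.4091 0.2301] yaw err 0.0032 zaxis [ 0.  0. -1.] F [ 0.86 -0.32  0.07]
tool mm [-195.9 -431.9   81.1]
[274.70933114 218.75247009] [290.13002679 226.31724129]
```

View pics/s1.png

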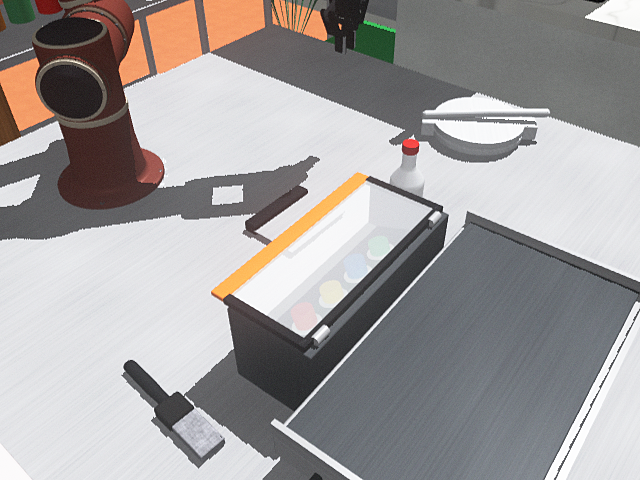

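All keys are required in every row, so those three calls were refused. The picture shows the gripper still at about (345,30) and the hood shut. I'll resend the moves with every key included.

>>> apply_moves(
  series=[
    {"dx": -14, "dy": -35, "dz": 4, "turn": 0, "jaw": 1},
    {"dx": -28, "dy": -70, "dz": 8, "turn": 0, "jaw": 1},
    {"dx": -43, "dy": -105, "dz": 12, "turn": 0, "jaw": 1},
    {"dx": -57, "dy": -139, "dz": 16, "turn": 0, "jaw": 1},
    {"dx": -71, "dy": -173, "dz": 20, "turn": 0, "jaw": 1},
  ],
)

```text
time: 2.08
tool_pos: [0.3689, 0.2401, 0.2104]
tool_rot: [0.001, -0.026, 1.0, 0.0]
contact_force: [0.8, 0.5, -0.2]
gripper_width: -0.002
grasp_force: 0.0
```

>>> apply_moves(
  series=[
    {"dx": -14, "dy": -35, "dz": 4, "turn": 0, "jaw": 1},
    {"dx": -28, "dy": -70, "dz": 8, "turn": 0, "jaw": 1},
    {"dx": -43, "dy": -105, "dz": 12, "turn": 0, "jaw": 1},
    {"dx": -57, "dy": -139, "dz": 16, "turn": 0, "jaw": 1},
    {"dx": -71, "dy": -173, "dz": 20, "turn": 0, "jaw": 1},
  ],
)

```text
time: 2.5
tool_pos: [0.449, 0.0707, 0.1905]
tool_rot: [0.001, -0.026, 1.0, 0.0]
contact_force: [0.9, 0.2, -0.0]
gripper_width: -0.0
grasp_force: 0.0
```

>>> apply_moves(
  series=[
    {"dx": -14, "dy": -35, "dz": 4, "turn": 0, "jaw": 1},
    {"dx": -25, "dy": -70, "dz": 8, "turn": 0, "jaw": 1},
    {"dx": -35, "dy": -86, "dz": 11, "turn": 0, "jaw": 1},
    {"dx": -35, "dy": -86, "dz": 11, "turn": 0, "jaw": 1},
  ],
)

```text
time: 2.83
tool_pos: [0.4889, -0.0146, 0.179]
tool_rot: [-0.0, -0.024, 1.0, -0.0]
contact_force: [0.9, 0.0, -0.7]
gripper_width: 0.004
grasp_force: 0.0
```

```bash
python3 -c "
from h import *
to((-.112,0,.13))
p=grab_frame('scene'); save(p,'s2.png')
print(proj(p,G((-.13,0,.15))),proj(p,G((-.1,0,.15))))
"
```

```text
2.8333 TCP [ 0.4889 -0.0146  0.179 ] yaw err -0.0051 zaxis [-0.    -0.001 -1.   ] F [ 0.92  0.04 -0.65]
tool mm [-19.9   2.5  29.9]
[274.70933114 218.75247009] [290.13002679 226.31724129]
```

View pics/s2.png

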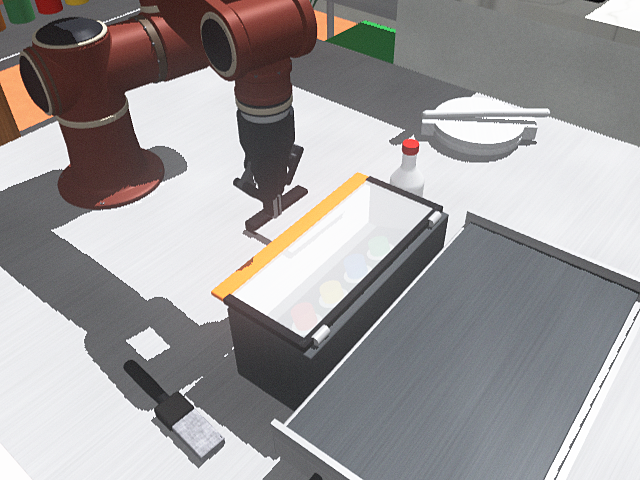

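The fingertips are at (275,215), just in front of the lip. I'll lower them and press against the lip's front edge.

>>> apply_moves(
  series=[
    {"dx": 0, "dy": 2, "dz": 15, "turn": 0, "jaw": 1},
    {"dx": 0, "dy": 2, "dz": 30, "turn": 0, "jaw": 1},
    {"dx": -5, "dy": 2, "dz": 32, "turn": 0, "jaw": 1},
    {"dx": -10, "dy": 2, "dz": 32, "turn": 0, "jaw": 1},
    {"dx": -14, "dy": 2, "dz": 32, "turn": 0, "jaw": 1},
  ],
)

```text
time: 3.3
tool_pos: [0.5024, -0.008, 0.148]
tool_rot: [0.0, -0.027, 1.0, 0.0]
contact_force: [-0.1, -0.1, 0.8]
gripper_width: -0.003
grasp_force: 0.0
```

>>> apply_moves(
  series=[
    {"dx": -1.5, "dy": 0, "dz": 0, "turn": 0, "jaw": 1},
    {"dx": -3, "dy": 0, "dz": 0, "turn": 0, "jaw": 1},
    {"dx": -4.5, "dy": 0, "dz": 0, "turn": 0, "jaw": 1},
    {"dx": -4.5, "dy": 0, "dz": 0, "turn": 0, "jaw": 1},
  ],
)

```text
time: 3.63
tool_pos: [0.5067, -0.0085, 0.1479]
tool_rot: [0.0, -0.026, 1.0, -0.0]
contact_force: [-0.2, -0.1, -0.5]
gripper_width: -0.001
grasp_force: 0.0
```

>>> apply_moves(
  series=[
    {"dx": -1, "dy": 0, "dz": 0, "turn": 0, "jaw": 1},
    {"dx": -2, "dy": 0, "dz": 0, "turn": 0, "jaw": 1},
    {"dx": -3, "dy": 0, "dz": 0, "turn": 0, "jaw": 1},
    {"dx": -4, "dy": 0, "dz": 0, "turn": 0, "jaw": 1},
  ],
)

```text
time: 3.97
tool_pos: [0.5095, -0.0084, 0.1473]
tool_rot: [-0.001, -0.026, 1.0, -0.0]
contact_force: [-6.3, -1.3, 4.1]
gripper_width: 0.004
grasp_force: 3.5
```

>>> apply_moves(
  series=[
    {"dx": -1.5, "dy": 0, "dz": 0, "turn": 0, "jaw": 1},
    {"dx": -3, "dy": 0, "dz": -2, "turn": 0, "jaw": 1},
    {"dx": -3, "dy": 0, "dz": -6, "turn": 0, "jaw": 1},
    {"dx": -3, "dy": 0, "dz": -10, "turn": 0, "jaw": 1},
    {"dx": -3.2, "dy": 0, "dz": -14, "turn": 0, "jaw": 1},
  ],
)

```text
time: 4.38
tool_pos: [0.5098, -0.0083, 0.1587]
tool_rot: [-0.005, -0.026, 1.0, -0.0]
contact_force: [-8.4, -1.3, -1.5]
gripper_width: 0.002
grasp_force: 4.3
```

```bash
python3 -c "
from h import *
to((-.112,0,.13))
p=grab_frame('scene'); save(p,'s3.png')
cv2.imwrite('pics/s3c.png',cv2.resize(p['pixels'][130:370,190:470,::-1],None,fx=2,fy=2))
"
```

```text
4.3833 TCP [ 0.5098 -0.0083  0.1587] yaw err -0.0004 zaxis [-0.011 -0.    -1.   ] F [-8.41 -1.26 -1.54]
tool mm [ 1.3 -2.7  9.8]
```

View pics/s3c.png

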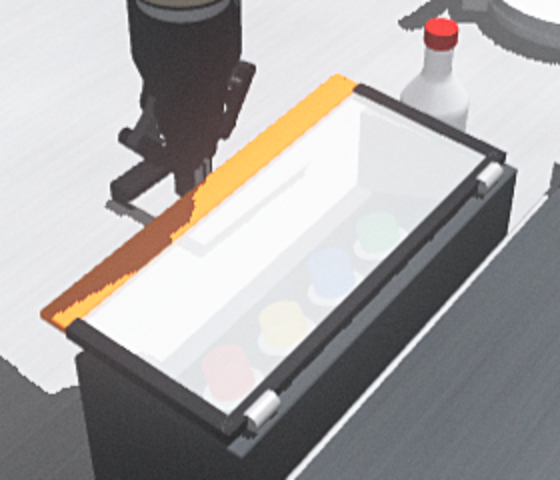

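The hood has lifted with the fingers: the lip's left corner moved from row 294 to about row 286. I'll continue along the arc.

>>> apply_moves(
  series=[
    {"dx": -1, "dy": 0, "dz": -6, "turn": 0, "jaw": 1},
    {"dx": -2, "dy": 0, "dz": -12, "turn": 0, "jaw": 1},
    {"dx": -3.4, "dy": 0, "dz": -19, "turn": 0, "jaw": 1},
    {"dx": -5, "dy": 0, "dz": -26, "turn": 0, "jaw": 1},
    {"dx": -7, "dy": 0, "dz": -33, "turn": 0, "jaw": 1},
  ],
)

```text
time: 4.85
tool_pos: [0.5152, -0.0081, 0.1915]
tool_rot: [-0.008, -0.026, 1.0, -0.0]
contact_force: [-15.5, -1.8, 2.8]
gripper_width: -0.003
grasp_force: 8.3
```

```bash
cat >> h.py <<'E'
def theta():
    p=grab_frame("scene"); hsv=cv2.cvtColor(p["pixels"],cv2.COLOR_RGB2HSV)
    m=cv2.inRange(hsv,(3,110,60),(30,255,255)); m[:,:190]=0; m[:20]=0
    k,l,st,_=cv2.connectedComponentsWithStats(m)
    i=[j for j in range(1,k) if st[j,4]>150]
    print("orange comps",[st[j].tolist() for j in i])
    for th in np.arange(0,2,.1):
        q=[proj(p,G((.06-.16*np.cos(th),y,.15+.16*np.sin(th)))).round() for y in(-.17,.17)]
        print(round(th,1),*[a.astype(int).tolist() for a in q],end="; ")
    return p
E
python3 -c "
from h import *
theta()"
```

```text
orange comps [[255, 20, 72, 28, 745], [210, 151, 163, 132, 3109]]
0.0 [209, 293] [355, 173]; 0.1 [208, 285] [356, 165]; 0.2 [207, 277] [357, 157]; 0.3 [208, 270] [360, 150]; 0.4 [209, 263] [363, 143]; 0.5 [212, 257] [367, 136]; 0.6 [215, 251] [372, 130]; 0.7 [220, 247] [377, 125]; 0.8 [225, 243] [384, 120]; 0.9 [232, 240] [391, 116]; 1.0 [239, 239] [399, 113]; 1.1 [248, 238] [408, 111]; 1.2 [257, 239] [417, 110]; 1.3 [268, 241] [427, 110]; 1.4 [279, 244] [437, 111]; 1.5 [290, 249] [448, 113]; 1.6 [303, 255] [459, 117]; 1.7 [315, 262] [469, 121]; 1.8 [328, 270] [480, 126]; 1.9 [340, 280] [490, 133];
```

>>> apply_moves(
  series=[
    {"dx": -4, "dy": 0, "dz": -12, "turn": 0, "jaw": 1},
    {"dx": -9, "dy": 0, "dz": -23.5, "turn": 0, "jaw": 1},
    {"dx": -15, "dy": 0, "dz": -35, "turn": 0, "jaw": 1},
    {"dx": -22, "dy": 0, "dz": -45, "turn": 0, "jaw": 1},
    {"dx": -29.5, "dy": 0, "dz": -55, "turn": 0, "jaw": 1},
  ],
)

```text
time: 5.32
tool_pos: [0.5453, -0.0067, 0.2504]
tool_rot: [-0.007, -0.026, 1.0, -0.0]
contact_force: [-22.0, -1.7, 14.7]
gripper_width: 0.001
grasp_force: 10.9
```

```bash
python3 -c "
from h import *
theta()" | head -1
```

```text
orange comps [[190, 20, 68, 34, 1358], [269, 20, 62, 42, 1040], [334, 20, 24, 16, 230], [222, 126, 169, 137, 3808]]
```

>>> apply_moves(
  series=[
    {"dx": -8, "dy": 0, "dz": -12, "turn": 0, "jaw": 1},
    {"dx": -18, "dy": 0, "dz": -22, "turn": 0, "jaw": 1},
    {"dx": -29.5, "dy": 0, "dz": -31, "turn": 0, "jaw": 1},
    {"dx": -41.5, "dy": 0, "dz": -38, "turn": 0, "jaw": 1},
    {"dx": -54, "dy": 0, "dz": -45, "turn": 0, "jaw": 1},
  ],
)

```text
time: 5.78
tool_pos: [0.6041, -0.0037, 0.2954]
tool_rot: [0.0, -0.026, 1.0, -0.0]
contact_force: [-1.5, -1.1, -0.1]
gripper_width: -0.001
grasp_force: 0.7
```

```bash
python3 -c "
from h import *
theta()" | head -1
```

```text
orange comps [[190, 20, 75, 32, 1514], [295, 20, 78, 15, 693], [256, 111, 168, 146, 4097]]
```

>>> apply_moves(
  series=[
    {"dx": -12, "dy": 0, "dz": -4, "turn": 0, "jaw": 1},
    {"dx": -25, "dy": 0, "dz": -7, "turn": 0, "jaw": 1},
    {"dx": -39, "dy": 0, "dz": -8, "turn": 0, "jaw": 1},
    {"dx": -53, "dy": 0, "dz": -8, "turn": 0, "jaw": 1},
    {"dx": -66, "dy": 0, "dz": -8, "turn": 0, "jaw": 1},
  ],
)

```text
time: 6.25
tool_pos: [0.6701, 0.0, 0.3021]
tool_rot: [-0.0, -0.026, 1.0, 0.0]
contact_force: [-0.9, -0.5, 1.1]
gripper_width: -0.001
grasp_force: 0.3
```

>>> apply_moves(
  series=[
    {"dx": -10, "dy": 0, "dz": 0, "turn": 0, "jaw": 1},
    {"dx": -20, "dy": 0, "dz": 0, "turn": 0, "jaw": 1},
    {"dx": -29, "dy": 0, "dz": 0, "turn": 0, "jaw": 1},
    {"dx": -36, "dy": 0, "dz": 0, "turn": 0, "jaw": 1},
  ],
)

```text
time: 6.58
tool_pos: [0.7061, 0.0019, 0.3017]
tool_rot: [-0.0, -0.026, 1.0, 0.0]
contact_force: [0.7, -0.4, 0.2]
gripper_width: 0.002
grasp_force: 0.0
```

```bash
python3 -c "
from h import *
p=theta();save(p,'s4.png')" | head -1
```

```text
orange comps [[190, 20, 75, 32, 1498], [295, 20, 32, 21, 494], [334, 20, 24, 16, 230], [388, 20, 75, 34, 1386], [319, 132, 172, 168, 2454]]
```

View pics/s4.png

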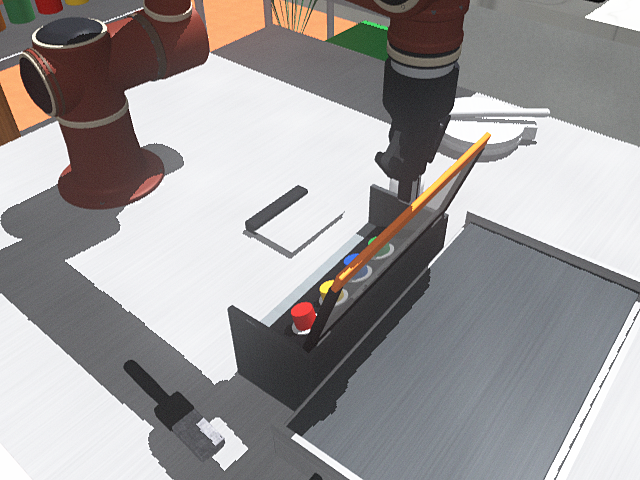

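The hood is open on its stop: the lip's right end is at (490,133), which matches 1.9 rad. I'll back off and measure the keys.

>>> apply_moves(
  series=[
    {"dx": 35, "dy": 0, "dz": 0, "turn": 0, "jaw": 1},
    {"dx": 70, "dy": 0, "dz": 0, "turn": 0, "jaw": 1},
    {"dx": 105, "dy": 0, "dz": 0, "turn": 0, "jaw": 1},
    {"dx": 140, "dy": 0, "dz": 0, "turn": 0, "jaw": 1},
    {"dx": 170, "dy": 0, "dz": 0, "turn": 0, "jaw": 1},
  ],
)

```text
time: 7.05
tool_pos: [0.5337, -0.007, 0.302]
tool_rot: [-0.0, -0.026, 1.0, -0.0]
contact_force: [0.0, -0.1, 1.2]
gripper_width: -0.001
grasp_force: 0.0
```

```bash
python3 - <<'E'
from h import *
T=20*np.pi/180
for n in ["top","wrist","scene"]:
    p=grab_frame(n); save(p,n+"5.png")
    for k in ["yellow","blue","green","red"]:
        for o in spotter.outline_of(p,f"key_{k}_face")[:1]:
            e=o["extent"]; m=o["region"]; ys,xs=np.nonzero(m)
            w=onz(p,(xs.mean(),ys.mean()),.087); d=w[:2]-v[:2]; c,s=np.cos(v[2]),np.sin(v[2])
            print(n,k,round(o["conf"],2),np.round(e),(xs.mean().round(1),ys.mean().round(1)),"g@.087",(c*d[0]+s*d[1]).round(4),(-s*d[0]+c*d[1]).round(4))
    print(n,[proj(p,G((0,y,.087))).round(1).tolist() for y in(-.093,-.031,.031,.093)])
    print([proj(p,G((-.0068,y,.105))).round(1).tolist() for y in(-.093,-.031,.031,.093)])
E
```

```text
top [[379.5, 199.8], [346.3, 201.4], [313.0, 203.0], [279.7, 204.6]]
[[380.9, 202.0], [347.0, 203.7], [313.1, 205.3], [279.1, 206.9]]
wrist yellow 0.82 [266. 265. 304. 310.] (np.float64(284.0), np.float64(285.9)) g@.087 -0.0043 -0.0329
wrist blue 0.79 [330. 272. 368. 310.] (np.float64(348.6), np.float64(285.6)) g@.087 -0.0047 0.0359
wrist green 0.85 [386. 269. 421. 313.] (np.float64(403.3), np.float64(290.0)) g@.087 0.0004 0.0944
wrist red 0.57 [325. 273. 368. 309.] (np.float64(348.8), np.float64(285.7)) g@.087 -0.0045 0.0361
wrist [[228.0, 289.7], [285.9, 289.7], [344.0, 289.7], [402.0, 289.6]]
[[223.0, 291.0], [284.2, 290.9], [345.4, 290.9], [406.6, 290.9]]
scene yellow 0.84 [316. 279. 339. 309.] (np.float64(326.7), np.float64(291.1)) g@.087 -0.0133 -0.0264
scene blue 0.64 [342. 256. 363. 271.] (np.float64(352.1), np.float64(261.4)) g@.087 -0.0195 0.0476
scene red 0.61 [292. 303. 319. 335.] (np.float64(303.5), np.float64(318.3)) g@.087 -0.0083 -0.0876
scene [[305.8, 323.3], [332.2, 297.0], [356.4, 272.7], [378.9, 250.3]]
[[301.5, 312.4], [328.3, 286.3], [353.0, 262.2], [375.8, 240.1]]
```

View pics/top5.png

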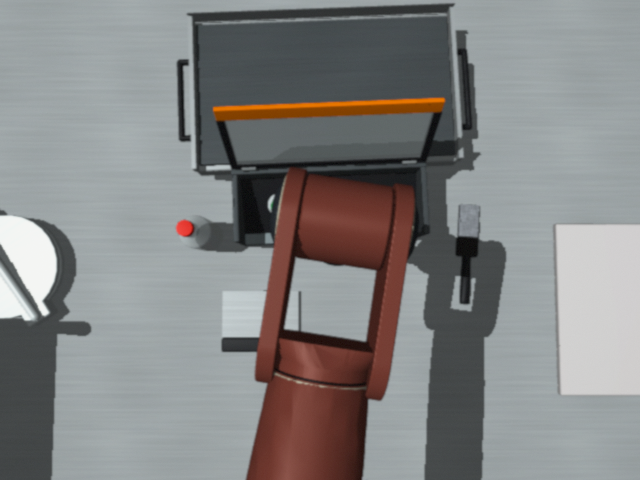

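Top view: the hood is open with its lip at row ~105, and the arm covers the keys. The measured keys fit the model of griddle x≈0 and y=-93/-31/31/93 mm (red, yellow, blue, green). Next I'll approach yellow.

```bash
python3 -c "
from h import *
to((-.024,-.031,.125))"
```

```text
7.8 TCP [ 0.5361 -0.007   0.3021] yaw err -0.0003 zaxis [-0.  0. -1.] F [ 1.1  -0.03 -0.53]
tool mm [-60.4 -33.7 158.1]
```

View pics/wrist5.png

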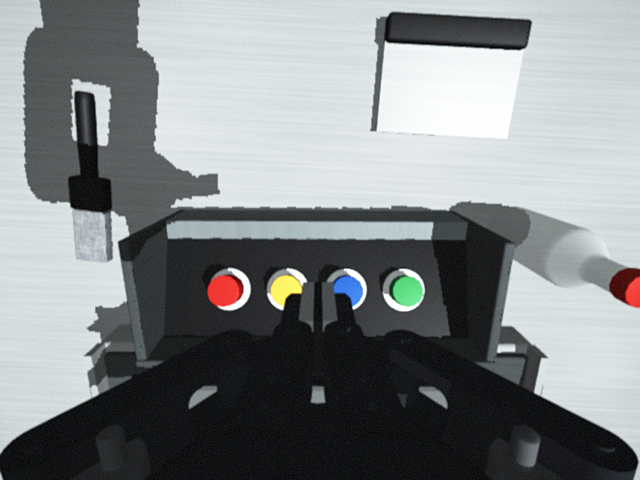

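Wrist view: red (225,289), yellow (286,291), blue (347,290), green (407,290). All are within 2 px of the model. Descending over yellow.

>>> apply_moves(
  series=[
    {"dx": -15, "dy": -17, "dz": 30, "turn": 0, "jaw": 1},
    {"dx": -30, "dy": -34, "dz": 62, "turn": 0, "jaw": 1},
    {"dx": -45, "dy": -34, "dz": 96, "turn": 0, "jaw": 1},
    {"dx": -60, "dy": -34, "dz": 130, "turn": 0, "jaw": 1},
    {"dx": -60, "dy": -34, "dz": 150, "turn": 0, "jaw": 1},
  ],
)

```text
time: 8.22
tool_pos: [0.5975, -0.0378, 0.1479]
tool_rot: [-0.002, -0.026, 1.0, 0.001]
contact_force: [-0.9, 0.4, -0.2]
gripper_width: 0.002
grasp_force: 0.0
```

>>> apply_moves(
  series=[
    {"dx": -0.5, "dy": 0, "dz": 3, "turn": 0, "jaw": 1},
    {"dx": -1, "dy": 0, "dz": 6, "turn": 0, "jaw": 1},
    {"dx": -1.5, "dy": 0, "dz": 8, "turn": 0, "jaw": 1},
    {"dx": -1.5, "dy": 0, "dz": 8, "turn": 0, "jaw": 1},
  ],
)

```text
time: 8.55
tool_pos: [0.6001, -0.0379, 0.1463]
tool_rot: [0.002, -0.026, 1.0, -0.0]
contact_force: [0.2, -0.0, -0.3]
gripper_width: -0.001
grasp_force: 0.0
```

```bash
python3 -c "
from h import *
to((-.022,-.031,.116))
p=grab_frame('wrist');save(p,'w6.png')"
```

```text
8.55 TCP [ 0.6001 -0.0379  0.1463] yaw err -0.0003 zaxis [ 0.003 -0.001 -1.   ] F [ 0.18 -0.03 -0.34]
tool mm [-0.   0.5 11.3]
```

View pics/w6.png

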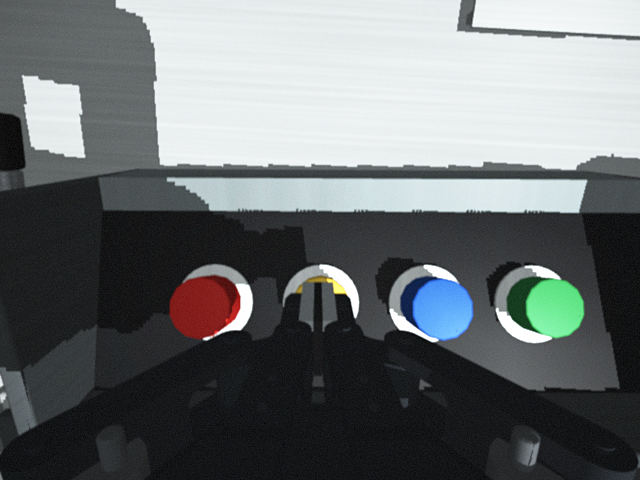

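The tip is centred over yellow, whose bezel is at (321,302). Its cap looks low. I'll move down and then along the key's axis.

>>> apply_moves(
  series=[
    {"dx": 0, "dy": 0, "dz": 3, "turn": 0, "jaw": 1},
    {"dx": 0, "dy": 0, "dz": 6, "turn": 0, "jaw": 1},
    {"dx": 0, "dy": 0, "dz": 9, "turn": 0, "jaw": 1},
    {"dx": -0.5, "dy": 0, "dz": 10.5, "turn": 0, "jaw": 1},
    {"dx": -0.5, "dy": 0, "dz": 11, "turn": 0, "jaw": 1},
  ],
)

```text
time: 9.02
tool_pos: [0.5993, -0.0377, 0.1328]
tool_rot: [-0.0, -0.026, 1.0, 0.0]
contact_force: [-1.5, 0.4, -0.3]
gripper_width: 0.001
grasp_force: 0.0
```

>>> apply_moves(
  series=[
    {"dx": -0.35, "dy": 0, "dz": 1, "turn": 0, "jaw": 1},
    {"dx": -0.7, "dy": 0, "dz": 2, "turn": 0, "jaw": 1},
    {"dx": -1.05, "dy": 0, "dz": 3, "turn": 0, "jaw": 1},
    {"dx": -1.4, "dy": 0, "dz": 4, "turn": 0, "jaw": 1},
    {"dx": -1.75, "dy": 0, "dz": 5, "turn": 0, "jaw": 1},
  ],
)

```text
time: 9.43
tool_pos: [0.6014, -0.0376, 0.1282]
tool_rot: [0.0, -0.026, 1.0, -0.0]
contact_force: [0.2, 0.1, 0.5]
gripper_width: 0.002
grasp_force: 0.0
```

>>> apply_moves(
  series=[
    {"dx": -0.35, "dy": 0, "dz": 1, "turn": 0, "jaw": 1},
    {"dx": -0.7, "dy": 0, "dz": 2, "turn": 0, "jaw": 1},
    {"dx": -1.05, "dy": 0, "dz": 3, "turn": 0, "jaw": 1},
    {"dx": -1.4, "dy": 0, "dz": 4, "turn": 0, "jaw": 1},
    {"dx": -1.4, "dy": 0, "dz": 4, "turn": 0, "jaw": 1},
  ],
)

```text
time: 9.85
tool_pos: [0.6026, -0.0375, 0.124]
tool_rot: [-0.0, -0.026, 1.0, 0.0]
contact_force: [0.5, 0.1, 0.2]
gripper_width: 0.004
grasp_force: 0.0
```

>>> apply_moves(
  series=[
    {"dx": -0.35, "dy": 0, "dz": 1, "turn": 0, "jaw": 1},
    {"dx": -0.7, "dy": 0, "dz": 2, "turn": 0, "jaw": 1},
    {"dx": -1.05, "dy": 0, "dz": 3, "turn": 0, "jaw": 1},
    {"dx": -1.05, "dy": 0, "dz": 3, "turn": 0, "jaw": 1},
  ],
)

```text
time: 10.18
tool_pos: [0.6039, -0.0375, 0.1214]
tool_rot: [0.0, -0.026, 1.0, -0.0]
contact_force: [-0.6, 0.5, 1.8]
gripper_width: -0.001
grasp_force: 0.9
```

>>> apply_moves(
  series=[
    {"dx": -0.35, "dy": 0, "dz": 1, "turn": 0, "jaw": 1},
    {"dx": -0.7, "dy": 0, "dz": 2, "turn": 0, "jaw": 1},
    {"dx": -1.05, "dy": 0, "dz": 3, "turn": 0, "jaw": 1},
    {"dx": -1.4, "dy": 0, "dz": 4, "turn": 0, "jaw": 1},
  ],
)

```text
time: 10.52
tool_pos: [0.6053, -0.0375, 0.1176]
tool_rot: [0.0, -0.026, 1.0, -0.0]
contact_force: [-2.1, 0.1, 4.7]
gripper_width: -0.002
grasp_force: 2.0
```

>>> apply_moves(
  series=[
    {"dx": -0.35, "dy": 0, "dz": 1, "turn": 0, "jaw": 1},
    {"dx": -0.5, "dy": 0, "dz": 1.5, "turn": 0, "jaw": 1},
    {"dx": -0.5, "dy": 0, "dz": 1.5, "turn": 0, "jaw": 1},
  ],
)

```text
time: 10.77
tool_pos: [0.6058, -0.0375, 0.1162]
tool_rot: [0.0, -0.026, 1.0, -0.0]
contact_force: [-2.9, -0.6, 5.0]
gripper_width: 0.001
grasp_force: 2.9
```

>>> apply_moves(
  series=[
    {"dx": -0.2, "dy": 0, "dz": 0.6, "turn": 0, "jaw": 1},
    {"dx": -0.4, "dy": 0, "dz": 1.1, "turn": 0, "jaw": 1},
    {"dx": -0.4, "dy": 0, "dz": 1.1, "turn": 0, "jaw": 1},
  ],
)

```text
time: 11.02
tool_pos: [0.6061, -0.0374, 0.1155]
tool_rot: [-0.0, -0.026, 1.0, -0.0]
contact_force: [-4.2, 1.1, 7.3]
gripper_width: -0.003
grasp_force: 4.3
```

Axis force is about 8 N, so the key is on its cushion. Hold, then release.

>>> apply_moves(
  series=[
    {"dx": 0, "dy": 0, "dz": 0, "turn": 0, "jaw": 1},
    {"dx": 0, "dy": 0, "dz": 0, "turn": 0, "jaw": 1},
    {"dx": 0, "dy": 0, "dz": 0, "turn": 0, "jaw": 1},
    {"dx": 0, "dy": 0, "dz": 0, "turn": 0, "jaw": 1},
    {"dx": 0, "dy": 0, "dz": 0, "turn": 0, "jaw": 1},
  ],
)

```text
time: 11.43
tool_pos: [0.6061, -0.0374, 0.1156]
tool_rot: [-0.0, -0.026, 1.0, -0.0]
contact_force: [-4.4, 0.1, 7.4]
gripper_width: 0.002
grasp_force: 4.2
```

>>> apply_moves(
  series=[
    {"dx": 1, "dy": 0, "dz": -3, "turn": 0, "jaw": 1},
    {"dx": 2.5, "dy": 0, "dz": -7, "turn": 0, "jaw": 1},
    {"dx": 5, "dy": 0, "dz": -14, "turn": 0, "jaw": 1},
    {"dx": 7, "dy": 0, "dz": -24, "turn": 0, "jaw": 1},
    {"dx": 7, "dy": 0, "dz": -36, "turn": 0, "jaw": 1},
  ],
)

```text
time: 11.85
tool_pos: [0.598, -0.0376, 0.1504]
tool_rot: [-0.001, -0.026, 1.0, 0.0]
contact_force: [0.9, 0.4, -0.8]
gripper_width: 0.0
grasp_force: 0.0
```

```bash
python3 -c "
from h import *
to((-.024,.031,.128))"
```

```text
11.85 TCP [ 0.598  -0.0376  0.1504] yaw err -0.0005 zaxis [-0.002  0.    -1.   ] F [ 0.86  0.42 -0.84]
tool mm [-0.1 62.1  3.4]
```

>>> apply_moves(
  series=[
    {"dx": 0, "dy": 30, "dz": 0, "turn": 0, "jaw": 1},
    {"dx": 0, "dy": 62, "dz": 0, "turn": 0, "jaw": 1},
    {"dx": -0.5, "dy": 62, "dz": 4, "turn": 0, "jaw": 1},
    {"dx": -1, "dy": 62, "dz": 8, "turn": 0, "jaw": 1},
    {"dx": -1.5, "dy": 62, "dz": 11, "turn": 0, "jaw": 1},
  ],
)

```text
time: 12.27
tool_pos: [0.5973, 0.0241, 0.1397]
tool_rot: [0.0, -0.026, 1.0, -0.0]
contact_force: [-0.3, -0.4, -0.3]
gripper_width: 0.001
grasp_force: 0.0
```

>>> apply_moves(
  series=[
    {"dx": -0.35, "dy": 0, "dz": 1, "turn": 0, "jaw": 1},
    {"dx": -0.7, "dy": 0, "dz": 2, "turn": 0, "jaw": 1},
    {"dx": -1.05, "dy": 0, "dz": 3, "turn": 0, "jaw": 1},
    {"dx": -1.4, "dy": 0, "dz": 4, "turn": 0, "jaw": 1},
  ],
)

```text
time: 12.6
tool_pos: [0.5989, 0.0237, 0.1356]
tool_rot: [0.0, -0.026, 1.0, -0.0]
contact_force: [-0.2, 1.1, -0.5]
gripper_width: -0.002
grasp_force: 0.0
```

>>> apply_moves(
  series=[
    {"dx": -0.35, "dy": 0, "dz": 1, "turn": 0, "jaw": 1},
    {"dx": -0.7, "dy": 0, "dz": 2, "turn": 0, "jaw": 1},
    {"dx": -1.05, "dy": 0, "dz": 3, "turn": 0, "jaw": 1},
    {"dx": -1.4, "dy": 0, "dz": 4, "turn": 0, "jaw": 1},
  ],
)

```text
time: 12.93
tool_pos: [0.6002, 0.0244, 0.1317]
tool_rot: [0.0, -0.026, 1.0, -0.0]
contact_force: [0.1, -0.0, 0.0]
gripper_width: 0.004
grasp_force: 0.0
```

>>> apply_moves(
  series=[
    {"dx": -0.35, "dy": 0, "dz": 1, "turn": 0, "jaw": 1},
    {"dx": -0.7, "dy": 0, "dz": 2, "turn": 0, "jaw": 1},
    {"dx": -1.05, "dy": 0, "dz": 3, "turn": 0, "jaw": 1},
    {"dx": -1.4, "dy": 0, "dz": 4, "turn": 0, "jaw": 1},
  ],
)

```text
time: 13.27
tool_pos: [0.6015, 0.0245, 0.1278]
tool_rot: [-0.0, -0.026, 1.0, -0.0]
contact_force: [-0.8, -0.8, 2.0]
gripper_width: 0.008
grasp_force: 1.0
```

>>> apply_moves(
  series=[
    {"dx": -0.35, "dy": 0, "dz": 1, "turn": 0, "jaw": 1},
    {"dx": -0.7, "dy": 0, "dz": 2, "turn": 0, "jaw": 1},
    {"dx": -1.05, "dy": 0, "dz": 3, "turn": 0, "jaw": 1},
    {"dx": -1.4, "dy": 0, "dz": 4, "turn": 0, "jaw": 1},
    {"dx": -1.4, "dy": 0, "dz": 4, "turn": 0, "jaw": 1},
  ],
)

```text
time: 13.68
tool_pos: [0.603, 0.0245, 0.1238]
tool_rot: [0.0, -0.026, 1.0, -0.0]
contact_force: [-1.7, 0.7, 3.9]
gripper_width: 0.002
grasp_force: 2.1
```

>>> apply_moves(
  series=[
    {"dx": -0.35, "dy": 0, "dz": 1, "turn": 0, "jaw": 1},
    {"dx": -0.35, "dy": 0, "dz": 1, "turn": 0, "jaw": 1},
  ],
)

```text
time: 13.85
tool_pos: [0.6034, 0.0245, 0.1229]
tool_rot: [0.0, -0.026, 1.0, -0.0]
contact_force: [-2.0, 0.6, 5.5]
gripper_width: 0.003
grasp_force: 2.8
```

>>> apply_moves(
  series=[
    {"dx": -0.35, "dy": 0, "dz": 1, "turn": 0, "jaw": 1},
    {"dx": -0.5, "dy": 0, "dz": 1.4, "turn": 0, "jaw": 1},
    {"dx": -0.5, "dy": 0, "dz": 1.4, "turn": 0, "jaw": 1},
  ],
)

```text
time: 14.1
tool_pos: [0.6038, 0.0246, 0.1221]
tool_rot: [-0.0, -0.026, 1.0, -0.0]
contact_force: [-5.8, -0.7, 7.2]
gripper_width: -0.001
grasp_force: 4.5
```

Axis force is about 8.7 N, so blue is on its cushion. Hold and release.

>>> apply_moves(
  series=[
    {"dx": 0, "dy": 0, "dz": 0, "turn": 0, "jaw": 1},
    {"dx": 0, "dy": 0, "dz": 0, "turn": 0, "jaw": 1},
    {"dx": 0, "dy": 0, "dz": 0, "turn": 0, "jaw": 1},
    {"dx": 0, "dy": 0, "dz": 0, "turn": 0, "jaw": 1},
    {"dx": 0, "dy": 0, "dz": 0, "turn": 0, "jaw": 1},
  ],
)

```text
time: 14.52
tool_pos: [0.6037, 0.0245, 0.1222]
tool_rot: [-0.0, -0.026, 1.0, -0.0]
contact_force: [-4.6, -0.3, 8.1]
gripper_width: -0.005
grasp_force: 4.4
```

>>> apply_moves(
  series=[
    {"dx": 1, "dy": 0, "dz": -3, "turn": 0, "jaw": 1},
    {"dx": 2.5, "dy": 0, "dz": -7, "turn": 0, "jaw": 1},
    {"dx": 5, "dy": 0, "dz": -14, "turn": 0, "jaw": 1},
    {"dx": 7, "dy": 0, "dz": -22, "turn": 0, "jaw": 1},
    {"dx": 7, "dy": 0, "dz": -30, "turn": 0, "jaw": 1},
  ],
)

```text
time: 14.93
tool_pos: [0.5962, 0.0242, 0.1515]
tool_rot: [-0.0, -0.026, 1.0, 0.0]
contact_force: [-0.1, -0.1, 0.3]
gripper_width: -0.001
grasp_force: 0.0
```

```bash
python3 -c "
from h import *
to((-.024,.093,.121))"
```

```text
14.9333 TCP [0.5962 0.0242 0.1515] yaw err -0.0004 zaxis [-0.001  0.    -1.   ] F [-0.06 -0.06  0.32]
tool mm [ 1.4 62.3 11.5]
```

>>> apply_moves(
  series=[
    {"dx": 1, "dy": 30, "dz": 0, "turn": 0, "jaw": 1},
    {"dx": 1, "dy": 62, "dz": 0, "turn": 0, "jaw": 1},
    {"dx": 1, "dy": 62, "dz": 5, "turn": 0, "jaw": 1},
    {"dx": 0.5, "dy": 62, "dz": 10, "turn": 0, "jaw": 1},
    {"dx": 0, "dy": 62, "dz": 13, "turn": 0, "jaw": 1},
  ],
)

```text
time: 15.35
tool_pos: [0.5933, 0.086, 0.1377]
tool_rot: [-0.0, -0.026, 1.0, -0.0]
contact_force: [-0.1, 0.6, 0.4]
gripper_width: 0.001
grasp_force: 0.0
```

>>> apply_moves(
  series=[
    {"dx": -0.35, "dy": 0, "dz": 1, "turn": 0, "jaw": 1},
    {"dx": -0.7, "dy": 0, "dz": 2, "turn": 0, "jaw": 1},
    {"dx": -1.05, "dy": 0, "dz": 3, "turn": 0, "jaw": 1},
    {"dx": -1.4, "dy": 0, "dz": 4, "turn": 0, "jaw": 1},
  ],
)

```text
time: 15.68
tool_pos: [0.5952, 0.0856, 0.1343]
tool_rot: [0.0, -0.026, 1.0, -0.0]
contact_force: [0.0, 0.4, -0.3]
gripper_width: -0.002
grasp_force: 0.0
```

>>> apply_moves(
  series=[
    {"dx": -0.35, "dy": 0, "dz": 1, "turn": 0, "jaw": 1},
    {"dx": -0.7, "dy": 0, "dz": 2, "turn": 0, "jaw": 1},
    {"dx": -1.05, "dy": 0, "dz": 3, "turn": 0, "jaw": 1},
    {"dx": -1.4, "dy": 0, "dz": 4, "turn": 0, "jaw": 1},
  ],
)

```text
time: 16.02
tool_pos: [0.5964, 0.0863, 0.1303]
tool_rot: [0.0, -0.026, 1.0, 0.0]
contact_force: [0.2, -0.3, 0.2]
gripper_width: 0.003
grasp_force: 0.0
```

>>> apply_moves(
  series=[
    {"dx": -0.35, "dy": 0, "dz": 1, "turn": 0, "jaw": 1},
    {"dx": -0.7, "dy": 0, "dz": 2, "turn": 0, "jaw": 1},
    {"dx": -1.05, "dy": 0, "dz": 3, "turn": 0, "jaw": 1},
    {"dx": -1.4, "dy": 0, "dz": 4, "turn": 0, "jaw": 1},
  ],
)

```text
time: 16.35
tool_pos: [0.5978, 0.0864, 0.1262]
tool_rot: [0.0, -0.026, 1.0, -0.0]
contact_force: [-0.4, -0.7, 0.3]
gripper_width: -0.001
grasp_force: 0.0
```

>>> apply_moves(
  series=[
    {"dx": -0.35, "dy": 0, "dz": 1, "turn": 0, "jaw": 1},
    {"dx": -0.7, "dy": 0, "dz": 2, "turn": 0, "jaw": 1},
    {"dx": -1.05, "dy": 0, "dz": 3, "turn": 0, "jaw": 1},
    {"dx": -1.4, "dy": 0, "dz": 4, "turn": 0, "jaw": 1},
  ],
)

```text
time: 16.68
tool_pos: [0.5992, 0.0864, 0.1223]
tool_rot: [-0.0, -0.026, 1.0, -0.0]
contact_force: [-0.3, 0.1, 0.2]
gripper_width: -0.007
grasp_force: 0.6
```

>>> apply_moves(
  series=[
    {"dx": -0.35, "dy": 0, "dz": 1, "turn": 0, "jaw": 1},
    {"dx": -0.7, "dy": 0, "dz": 2, "turn": 0, "jaw": 1},
    {"dx": -1.05, "dy": 0, "dz": 3, "turn": 0, "jaw": 1},
    {"dx": -1.4, "dy": 0, "dz": 4, "turn": 0, "jaw": 1},
  ],
)

```text
time: 17.02
tool_pos: [0.6006, 0.0865, 0.1185]
tool_rot: [-0.0, -0.026, 1.0, -0.0]
contact_force: [-1.7, -0.6, 2.2]
gripper_width: -0.003
grasp_force: 1.7
```

>>> apply_moves(
  series=[
    {"dx": -0.35, "dy": 0, "dz": 1, "turn": 0, "jaw": 1},
    {"dx": -0.7, "dy": 0, "dz": 2, "turn": 0, "jaw": 1},
    {"dx": -1.05, "dy": 0, "dz": 3, "turn": 0, "jaw": 1},
    {"dx": -1.05, "dy": 0, "dz": 3, "turn": 0, "jaw": 1},
  ],
)

```text
time: 17.35
tool_pos: [0.6017, 0.0866, 0.1157]
tool_rot: [-0.0, -0.026, 1.0, -0.0]
contact_force: [-3.8, 0.8, 5.6]
gripper_width: -0.004
grasp_force: 3.2
```

>>> apply_moves(
  series=[
    {"dx": -0.35, "dy": 0, "dz": 1, "turn": 0, "jaw": 1},
    {"dx": -0.35, "dy": 0, "dz": 1, "turn": 0, "jaw": 1},
  ],
)

```text
time: 17.52
tool_pos: [0.6019, 0.0866, 0.1151]
tool_rot: [-0.0, -0.026, 1.0, -0.0]
contact_force: [-5.1, 0.0, 7.7]
gripper_width: -0.001
grasp_force: 4.5
```

Axis force is about 9 N, so green is on its cushion. Hold, release and retreat.

>>> apply_moves(
  series=[
    {"dx": 0, "dy": 0, "dz": 0, "turn": 0, "jaw": 1},
    {"dx": 0, "dy": 0, "dz": 0, "turn": 0, "jaw": 1},
    {"dx": 0, "dy": 0, "dz": 0, "turn": 0, "jaw": 1},
    {"dx": 0, "dy": 0, "dz": 0, "turn": 0, "jaw": 1},
    {"dx": 0, "dy": 0, "dz": 0, "turn": 0, "jaw": 1},
  ],
)

```text
time: 17.93
tool_pos: [0.6019, 0.0866, 0.1152]
tool_rot: [-0.0, -0.026, 1.0, -0.0]
contact_force: [-5.4, -0.0, 7.4]
gripper_width: 0.005
grasp_force: 4.3
```

>>> apply_moves(
  series=[
    {"dx": 1, "dy": 0, "dz": -3, "turn": 0, "jaw": 1},
    {"dx": 2.5, "dy": 0, "dz": -7, "turn": 0, "jaw": 1},
    {"dx": 5, "dy": 0, "dz": -14, "turn": 0, "jaw": 1},
    {"dx": 7, "dy": 0, "dz": -30, "turn": 0, "jaw": 1},
    {"dx": 7, "dy": 0, "dz": -60, "turn": 0, "jaw": 1},
  ],
)

```text
time: 18.35
tool_pos: [0.592, 0.0861, 0.1704]
tool_rot: [-0.004, -0.026, 1.0, 0.0]
contact_force: [1.1, 0.6, -1.5]
gripper_width: 0.0
grasp_force: 0.0
```

>>> apply_moves(
  series=[
    {"dx": 10, "dy": 0, "dz": -30, "turn": 0, "jaw": 1},
    {"dx": 30, "dy": -10, "dz": -60, "turn": 0, "jaw": 1},
    {"dx": 60, "dy": -20, "dz": -80, "turn": 0, "jaw": 1},
    {"dx": 95, "dy": -30, "dz": -90, "turn": 0, "jaw": 1},
    {"dx": 125, "dy": -30, "dz": -90, "turn": 0, "jaw": 1},
  ],
)

```text
time: 18.77
tool_pos: [0.4717, 0.0486, 0.2679]
tool_rot: [0.003, -0.026, 1.0, -0.001]
contact_force: [0.4, 1.0, -0.0]
gripper_width: 0.0
grasp_force: 0.0
```

>>> apply_moves(
  series=[
    {"dx": 10, "dy": 0, "dz": 0, "turn": 0, "jaw": 1},
    {"dx": 10, "dy": 0, "dz": 0, "turn": 0, "jaw": 1},
    {"dx": 10, "dy": 0, "dz": 0, "turn": 0, "jaw": 1},
  ],
)

```text
time: 19.02
tool_pos: [0.4616, 0.0492, 0.2645]
tool_rot: [0.001, -0.026, 1.0, -0.0]
contact_force: [0.1, 0.4, 0.1]
gripper_width: -0.001
grasp_force: 0.0
```

```bash
python3 -c "
from h import *
p=theta();save(p,'s9.png');print(state()['contact_force'],state()['joint_vel'].round(3))" | sed 's/0.0 \[209.*//'
```

```text
orange comps [[190, 20, 17, 28, 292], [206, 20, 48, 32, 1009], [305, 20, 22, 21, 365], [334, 20, 24, 16, 230], [319, 135, 176, 168, 2459]]
```

View pics/s9.png

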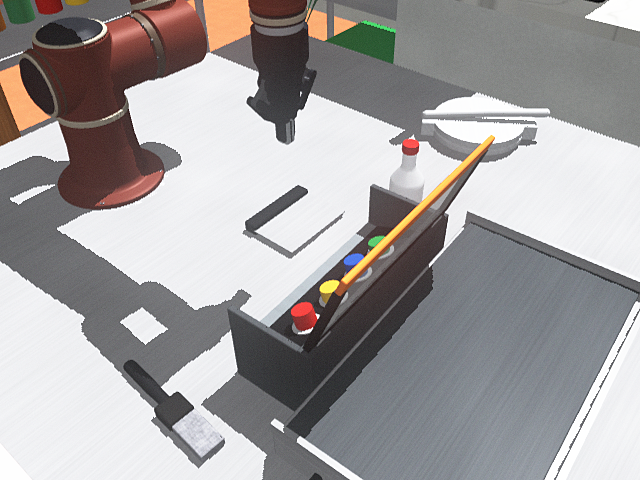

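The hood is open with its lip's right end at (493,137), all four caps are up, the bystanders have not moved and the arm is clear. Handing in.

```bash
python3 -c "
from plant import ticket
print(ticket.job_done())"
```

```text
the job is handed in; nothing more can be done
None
```

The job is handed in: the hood is open on its stop, yellow, blue and green were each pressed fully in that order at about 8–9 N and held for about half a second, red was never pressed, and the arm finished clear at about 19 s on the robot's clock (no verdict was shown).

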